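Draw the sample chest's bolt with its spring-return key

TASK

Take the blue key out of the wooden stand, push its blade all the way home into the brass lock cylinder on top of the blue sample chest, working it gently past the sticky pins, and only then turn it a quarter turn clockwise (seen from above), so that the bolt is drawn out of the hatch's keeper. The lock springs back, so keep the key gripped and turned: finish while still holding it there. Leave the red key in its place and do not disturb the other things on the table.

Things in the scene. Friction and masses are not known exactly. Their poses are not given: they have to be found in the camera images.
- blue_key: The key to use, 60 g: bow (head) of blue plastic 10 mm thick (x) x 36 mm wide (y) x 45 mm high; below it a steel blade 6 mm thick (x) x 16 mm wide (y) x 28 mm long, tip rounded. The same both ways round (half turn about z). It starts upright in the stand, its bow's underside on the stand's top, 38 mm above the table. Origin: blade tip, z up; the bow spans z = 28 to 73 mm.
- blue_key_tip (a point): End of the blue key's blade (the key's origin, z = 0).
- blue_key_bow (a point): Middle of the blue bow at a good height to grip it, 54 mm above the blade tip and 19 mm below the bow's top; pinch it across its 10 mm thickness, firmly (50 N is fine). Axes as the key's.
- red_key: The wrong key: same shape, bow of red plastic. It stays in its slot of the stand. Origin: blade tip.
- stand: Fixed block of light wood 60 x 160 x 38 mm with two key slots 80 mm apart (at y = -40 and +40 mm in its frame), 32 mm deep, with 1.2 mm play around the blade. Which key is in which slot varies. Origin: centre of the underside, z up.
- chest: Fixed blue steel chest 200 (x) x 260 (y) x 75 mm high, with a white hatch 170 x 100 x 5 mm on the half towards its +y. Origin: centre of the underside. The lock's axis is at x = -50, y = -30 mm in its frame, in a steel collar of 62 mm diameter whose top is 79 mm above the table; a red dot on the lock's +y side marks rest, a green dot on its +x side marks turned.
- keyhole (a point): Centre of the keyway's mouth on the brass cylinder's face, 81 mm above the table; axes as the chest's (they do not turn). The keyway goes straight down 34 mm, 7.6 mm along x by 17.6 mm along y at rest (0.8 mm play each side of the blade), mouth chamfered 3.5 mm all round. With the key home the bow's underside sits on this face, the tip 28 mm below it.
- pins (a point): Point on the keyway's axis 17 mm below its mouth, between two sprung pins that stick about 2 mm into the keyway from its two broad faces, 13 and 21 mm down. They stall a soft push: a straight push may need 5 to 15 N; small twists of 0.05 to 0.1 rad to and fro help.
- cylinder (a joint): Angle of the lock cylinder in rad: 0 at rest with the slot's long side along the chest's y, growing clockwise seen from above, stop at 1.6. It turns with the key and springs back to 0 (0.1 N m at the stop). Blade and keyway have about 0.1 rad of play, so the hand may have to turn a little further than the cylinder.
- bolt (a joint): Travel of the steel bolt on the chest's top in m, driven by the cylinder (15 mm per rad): 0 shot into the dark keeper on the hatch, about 0.024 fully drawn.
- bowl: Bystander: blue ceramic bowl, 124 mm across, 60 mm high. Origin: centre of its underside.
- pan: Bystander: dark steel sample pan 110 x 150 x 25 mm. Origin: centre of its underside.
- jar: Bystander: jar 72 mm across, 100 mm high. Origin: centre of its underside.
- tin: Bystander: tin with an orange label, 80 mm across, 110 mm high. Origin: centre of its underside.
- brush: Bystander: hand brush lying on the table. Origin: under its middle.
- weight: Bystander: brass balance weight, 40 mm across, 54 mm high. Origin: centre of its underside.

How it is judged:
On the way:
1. the held blue key is pushed fully home in the lock, not yet turned (z of blue_key_tip in the frame of keyhole below -0.025 m and horizontal distance between blue_key_tip and keyhole below 0.003 m and angle between the z axis of blue_key and the z axis of keyhole, either way round below 0.12 rad and contact force between the fingers and blue_key above 1 N and value of joint cylinder below 0.3 rad), for 0.2 s.
At the end, for the whole second after the job is handed in: The blue key is gripped by the fingers, home in the lock (tip at least 25 mm below the cylinder's face, within 3 mm of its axis, upright within 0.12 rad), and held still with the cylinder turned at least 1.3 rad clockwise, so that the bolt is drawn by at least 19 mm (z of blue_key_tip in the frame of keyhole below -0.025 m and horizontal distance between blue_key_tip and keyhole below 0.003 m and angle between the z axis of blue_key and the z axis of keyhole, either way round below 0.12 rad and contact force between the fingers and blue_key above 1 N and value of joint cylinder above 1.3 rad and value of joint bolt above 0.019 m and linear speed of blue_key below 0.02 m/s); the arm keeps its last pose, push and grip.
It fails at once if the cylinder is turned before the key is fully home (value of joint cylinder above 0.4 rad and z of blue_key_tip in the frame of keyhole above -0.023 m).
It fails at once if the red key is moved by more than 15 mm, or another bystander by more than 30 mm (distance of red_key from where it was at the start of the episode above 0.015 m or distance of any of bowl, pan, jar, tin, brush, weight from where it was at the start of the episode above 0.03 m).
It also fails if it takes over 51 s, if anything falls off the work surface, if the arm or the gripper's body presses on something with over 40 N, if the wrist force passes 120 N, or if a joint passes its speed limit or range.

ROBOT

A 6-joint arm with a two-finger parallel gripper is mounted at the origin on the work surface. World frame = base frame: x ahead of the robot, y to its left, z up, the work surface at z = 0. Lengths are in m, angles in rad, forces in N, time in s.
With the tool pointing down it reaches from about 0.35 to 0.975 m from the base axis. Payload 4.9 kg.
Tool frame: the origin (TCP) lies on the centre line of the jaws, within the pads' length; the fingertips stand manip.tip_reach ahead of it and the grasp point (between the pads) is the TCP (manip.tip_reach is the distance from the TCP to the fingertips, in m); z points along the fingers, y is the line along which they close (so a half turn about z gives the same grasp; the last joint's range is limited). The gripper opens to 85 mm and grips with 20 to 120 N. Pads are 22 mm wide; open, the fingers measure 114 mm over their backs; the gripper's body (76 mm by 85 mm) begins 54 mm behind the grasp point. The pads swing forward as they close: fully open they stand 13 mm farther back than shut.
Start: joints at [-1.222, 0.053, 1.613, -0, 1.476, -0.119], TCP at [0.282, -0.558, 0.215] pointing down, gripper open.
Joint ranges: [-3.01, 3.01], [-1.01, 2.22], [0.06, 2.58], [-1.02, 4.17], [0.09, 2.62], [-3.14, 3.14]. Speed limits (rad/s): [2.57, 2.57, 3.14, 3.14, 3.14, 3.14].

INTERFACE

Orientations are given as a unit quaternion [w, x, y, z].
In Python, from plant import manip gives the robot as it stands. The module is installed in compiled form; this text tells all that it offers.
- The arm moves only by the tool move_arm, never from a script. Its argument "rows" is a list of rows, each a list of 7 numbers: the shift along the tool's x, y, z in cm, then the turn, a rotation vector about the tool's x, y, z in degrees, then the opening, from -1 (shut) to 1 (fully open). In form: [[tx, ty, tz, ax, ay, az, jaw], ...]. A call has 1 to 20 rows; each row shifts and turns the commanded pose from where the row before left it, along the tool's axes as they then stand; what a row does not reach is not made up. A row lasts 1/12 s, in which the tool goes at most 41.7 mm and 7.16 degrees, less where a joint would pass 70% of its speed; a pose out of reach is approached as far as the arm can. A call is refused whole if a number of a shift passes 4.17 or a number of a turn 7.16, either way. A call with a gripper value outside its range is refused whole. The fingers move at their own pace and stop on an object; the grip force is fixed at half the most. Time passes only in rows, so rows that do not move let the fingers close. It gives the time, the measured TCP pose, the force, the opening and the grip force at its end, in the units of the state.
- manip.state(): the state, without advancing time (a new reading comes with each control period).
- manip.grab_frame(name): name is "scene" or "top" or "wrist"; returns a dict with "img" (480x640x3 uint8, blue, green, red), "mtx" (3x3 intrinsics, pixels), "R" (3x3) and "t" (3): a world point X has camera coordinates R X + t. Camera axes: x right, y down, z forward; pixel columns grow to the right and rows downward; lengths in m; the calibration is good to about 2 mm. The wrist camera is an equidistant fisheye: a pixel r from the principal point sees the ray r / f radians off the axis. A picture is of the moment at which its call begins. There is no depth.
- manip.job_done(): hands the job in; it is judged then, once.
The state is a dict: "time": time; "joint_pos": joint angles; "joint_vel": joint speeds; "joint_efforts": joint torques, N m; "tool_pos": TCP position; "tool_rot": TCP orientation; "contact_force": force on the tool from outside, world axes, zero at the start; "ft_torque": the same for the moment, N m; "gripper_width": opening from 0.0 (shut) to 1.0 (fully open); "grasp_force": force on a finger pad.
Only numpy, scipy, OpenCV 4.12 (cv2) and the standard library are available. Lean on these libraries where they do the work, as an engineer would, in place of code of your own. Each camera call takes 0.05 s, during which the arm holds its last target. There are 200 camera calls.

## Working session

There is one attempt and no reset: what is moved stays moved. The work goes in short steps, Python scripts to look and compute and a tool call to move; the robot and the scene stay as the last step left them, time stands still between calls to the robot, and variables do not carry over. Pictures are saved under pics/ and viewed, at most 10 in all, crops included, and the job is handed in when it is done.

Besides the shell and the picture viewer there is one more tool, called after "Request:" as a command line: name --pt "numbers of a row" for each row, then --argument value for the rest. move_arm: Moves the arm, as the interface text tells. Its arguments: {"type":"object","properties":{"rows":{"type":"array","items":{"type":"array","items":{"type":"number"}}}},"required":["rows"]}

```bash
mkdir -p pics; python3 - <<'E'
from plant import manip
import cv2,pickle
s=manip.state();print(s,manip.tip_reach)
f={n:manip.grab_frame(n) for n in("scene","top","wrist")}
pickle.dump(f,open('f0.pkl','wb'))
for n in f: cv2.imwrite(f'pics/{n}0.png',f[n]['img']);print(n,f[n]['mtx'].tolist(),f[n]['R'].round(4).tolist(),f[n]['t'].round(4).tolist())
E
```

```text
{'time': 0.0, 'joint_pos': array([-1.22198792e+00,  5.33594351e-02,  1.61429589e+00,  2.08491921e-06,
        1.47599143e+00, -1.19004378e-01]), 'joint_vel': array([-0.00021558, -0.0018264 , -0.002413  , -0.00051367,  0.00152102,
       -0.00120468]), 'joint_efforts': array([-4.98311729e-04, -3.93678367e+01, -3.70177746e+01, -1.57986365e-04,
        7.19801828e-03, -4.77651071e-06]), 'tool_pos': array([ 0.28160774, -0.55722947,  0.21396033]), 'tool_rot': array([-1.02039600e-03,  9.72767909e-01,  2.31779078e-01, -1.16719708e-04]), 'contact_force': array([ 0.07338376, -0.43597295,  0.57612049]), 'ft_torque': array([-0.01021241, -0.02698213, -0.0183727 ]), 'grasp_force': 0.0, 'gripper_width': 1.0004577391073781} 0.019
scene [[494.31037635068554, 0.0, 328.38342737913825], [0.0, 494.31037635068554, 241.6868570893993], [0.0, 0.0, 1.0]] [[-0.0072, 0.9999, 0.0149], [0.5381, 0.0165, -0.8427], [-0.8428, 0.002, -0.5382]] [0.0195, -0.2228, 1.817]
top [[468.98271864163496, 0.0, 328.7438255633261], [0.0, 468.98271864163496, 243.1865540724106], [0.0, 0.0, 1.0]] [[0.0211, -0.9996, 0.0207], [-0.9935, -0.0233, -0.1111], [0.1115, -0.0182, -0.9936]] [-0.0493, 0.5576, 1.4452]
wrist [[371.64829954431775, 0.0, 329.55602368991646], [0.0, 371.64829954431775, 234.3754607135333], [0.0, 0.0, 1.0]] [[0.4511, -0.8925, -0.0037], [-0.855, -0.4333, 0.285], [-0.2559, -0.1254, -0.9585]] [-0.6233, -0.0364, 0.3795]
```

View pics/top0.png

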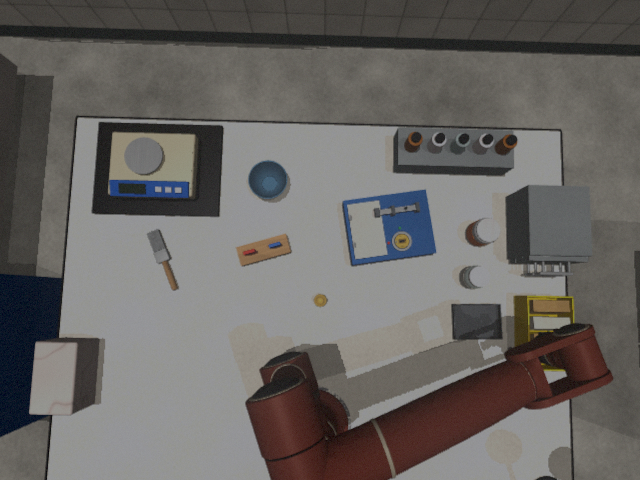

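View pics/scene0.png

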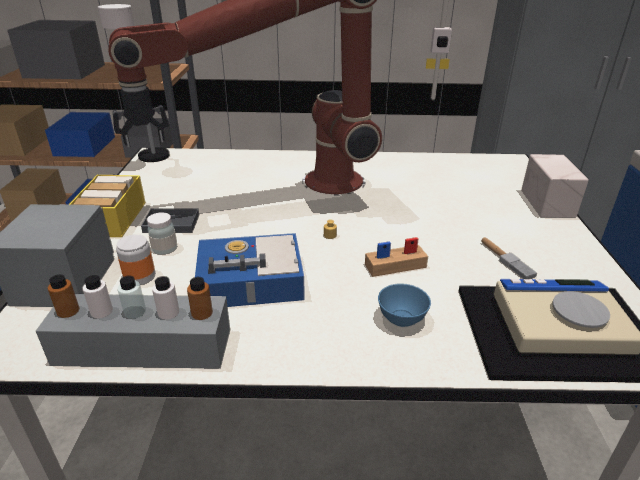

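The top view shows the stand at about (264,249), with the blue bow at (274,245) and the red bow at (250,252). The lock is at (402,240) on the chest, hatch to the left. The scene view shows the blue bow at (383,249) and the lock at (237,246).

```bash
cat > h.py <<'E'
import numpy as np,cv2
from scipy.spatial.transform import Rotation as Ro
def ray(f,p,fish=False):
    K=f['mtx']; d=np.array([(p[0]-K[0,2])/K[0,0],(p[1]-K[1,2])/K[1,1]])
    if fish:
        r=np.hypot(*d); v=np.array([*(d/r*np.sin(r)),np.cos(r)]) if r>1e-9 else np.array([0,0,1.])
    else: v=np.array([*d,1.])
    R=np.array(f['R']);return -R.T@f['t'], R.T@(v/np.linalg.norm(v))
def plane(f,p,z,fish=False):
    o,v=ray(f,p,fish); return o+v*(z-o[2])/v[2]
def tri(rs):
    A=[np.eye(3)-np.outer(v,v) for o,v in rs]
    X=np.linalg.solve(sum(A),sum(a@o for a,(o,v) in zip(A,rs)))
    return X,[round(1e3*np.linalg.norm(a@(X-o)),2) for a,(o,v) in zip(A,rs)]
def blobs(f,lo,hi,box,amin=15):
    h=cv2.cvtColor(f['img'],cv2.COLOR_BGR2HSV); m=cv2.inRange(h,lo,hi)
    k=np.zeros_like(m);x0,y0,x1,y1=box;k[y0:y1,x0:x1]=255;m&=k
    cs,_=cv2.findContours(m,cv2.RETR_EXTERNAL,cv2.CHAIN_APPROX_NONE)
    cs=sorted([c for c in cs if cv2.contourArea(c)>=amin],key=cv2.contourArea,reverse=True)
    out=[]
    for c in cs:
        M=cv2.moments(c); out.append((np.array([M['m10'],M['m01']])/M['m00'],M['m00'],c))
    return out
E
python3 - <<'E'
import pickle;from h import *
f=pickle.load(open('f0.pkl','rb'));t,s=f['top'],f['scene']
def show(n,b):
    for x in b[:3]: print(n,x[0].round(1),x[1],cv2.boundingRect(x[2]))
bt=blobs(t,(100,110,40),(125,255,255),(230,225,300,275));bs=blobs(s,(100,110,40),(125,255,255),(365,230,425,275))
show('bt',bt);show('bs',bs);print(tri([ray(t,bt[0][0]),ray(s,bs[0][0])]))
wt=blobs(t,(5,50,80),(25,255,255),(230,225,300,275));show('wood',wt)
r=cv2.minAreaRect(np.vstack([w[2] for w in wt]+[bt[0][2]]));P=np.array([plane(t,q,.038)[:2] for q in cv2.boxPoints(r)]);print(P.round(3),P.mean(0))
lt=blobs(t,(15,80,80),(32,255,255),(385,225,420,255));ls=blobs(s,(12,80,80),(32,255,255),(220,235,255,258))
show('lt',lt);show('ls',ls);print(tri([ray(t,lt[0][0]),ray(s,ls[0][0])]),plane(t,lt[0][0],.08),plane(s,ls[0][0],.08))
ct=blobs(t,(100,110,40),(125,255,255),(335,180,445,275));show('chest',ct)
r=cv2.minAreaRect(ct[0][2]);P=np.array([plane(t,q,.075)[:2] for q in cv2.boxPoints(r)]);print(P.round(3),P.mean(0))
big=np.hstack([cv2.resize(t['img'][225:275,230:310],None,fx=4,fy=4),cv2.resize(t['img'][205:265,360:440],(320,200))]);cv2.imwrite('pics/c1.png',big)
E
```

```text
bt [274.2 244.4] 20.0 (269, 242, 12, 6)
bs [383.1 249.6] 152.0 (377, 242, 13, 16)
(array([0.54747184, 0.13045066, 0.06258439]), [np.float64(0.7), np.float64(0.7)])
wood [263.1 249.3] 954.5 (236, 234, 55, 32)
[[0.54  0.254]
 [0.587 0.099]
 [0.528 0.081]
 [0.481 0.235]] [0.53389628 0.16731887]
lt [401.6 240.5] 137.0 (395, 234, 14, 14)
ls [236.1 245.7] 108.0 (228, 241, 17, 10)
(array([ 0.56659701, -0.25859893,  0.08003806]), [np.float64(0.04), np.float64(0.04)]) [ 0.56659735 -0.25856895  0.08      ] [ 0.56653217 -0.25864948  0.08      ]
chest [388.7 226.9] 5257.0 (343, 190, 93, 75)
[[ 0.686 -0.076]
 [ 0.731 -0.336]
 [ 0.532 -0.364]
 [ 0.49  -0.107]] [ 0.60986195 -0.22071693]
```

Request:
move_arm --pt "0 0 0 0 0 -6.7 1" --pt "0 0 0 0 0 -6.7 1" --pt "0 0 0 0 0 -6.7 1" --pt "0 0 0 0 0 -6.7 1" --pt "0 0 0 0 0 -6.7 1" --pt "0 0 0 0 0 -6.7 1" --pt "0 0 0 0 0 -6.7 1" --pt "0 0 0 0 0 -6.7 1" --pt "0 0 0 0 0 -6.7 1" --pt "0 0 0 0 0 -6.7 1" --pt "0 0 0 0 0 -6.7 1" --pt "0 0 0 0 0 -6.7 1"

```text
time: 1.15
tool_pos: [0.2817, -0.5576, 0.2147]
tool_rot: [-0.0, 0.591, 0.807, 0.0]
contact_force: [-0.7, 0.2, -0.5]
gripper_width: 0.998
grasp_force: 0.0
```

Request:
move_arm --pt "2.9 2.27 0 0 0 0 1" --pt "2.9 2.27 0 0 0 0 1" --pt "2.9 2.27 0 0 0 0 1" --pt "2.9 2.27 0 0 0 0 1" --pt "2.9 2.27 0 0 0 0 1" --pt "2.9 2.27 0 0 0 0 1" --pt "2.9 2.27 0 0 0 0 1" --pt "2.9 2.27 0 0 0 0 1" --pt "2.9 2.27 0 0 0 0 1" --pt "2.9 2.27 0 0 0 0 1" --pt "2.9 2.27 0 0 0 0 1" --pt "2.9 2.27 0 0 0 0 1" --pt "2.9 2.27 0 0 0 0 1" --pt "2.9 2.27 0 0 0 0 1" --pt "2.9 2.27 0 0 0 0 1" --pt "2.9 2.27 0 0 0 0 1" --pt "2.9 2.27 0 0 0 0 1" --pt "2.9 2.27 0 0 0 0 1" --pt "2.9 2.27 0 0 0 0 1" --pt "2.9 2.27 0 0 0 0 1"

```text
time: 2.82
tool_pos: [0.5441, 0.1324, 0.2149]
tool_rot: [-0.0, 0.593, 0.805, -0.0]
contact_force: [0.8, -0.6, -0.2]
gripper_width: 0.999
grasp_force: 0.0
```

```bash
python3 - <<'E'
from plant import manip
import cv2,pickle
s=manip.state();print(s['time'],s['tool_pos'],s['tool_rot'],s['joint_pos'])
f=manip.grab_frame('wrist');pickle.dump(f,open('w1.pkl','wb'));cv2.imwrite('pics/w1.png',f['img'])
print(-f['R'].T@f['t'])
E
```

```text
2.8167 [0.54406293 0.13243808 0.21487826] [-8.01860856e-05  5.93240285e-01  8.05025422e-01 -1.64677509e-04] [ 1.05949259e-01 -1.01751042e-01  1.76519799e+00 -1.35307526e-04
  1.47848636e+00 -1.94678605e-01]
[0.52331155 0.20221552 0.3726464 ]
```

View pics/w1.png

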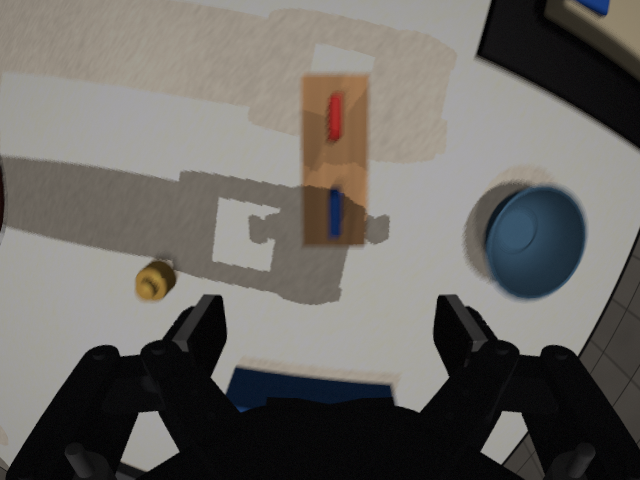

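The wrist view shows the blue bow at about (335,213), the red bow at (335,117), and the stand upright in the image between x = 303 and 369.

```bash
python3 - <<'E'
import pickle;from h import *
w=pickle.load(open('w1.pkl','rb'));f=pickle.load(open('f0.pkl','rb'));s=f['scene'];t=f['top']
b=blobs(w,(100,110,30),(125,255,255),(300,170,375,250))
for x in b[:2]: print(x[0],x[1],cv2.boundingRect(x[2]),cv2.minAreaRect(x[2]))
r=np.array(cv2.boxPoints(cv2.minAreaRect(b[0][2])));
for z in(.083,.06,.038): print(z,[plane(w,q,z,True)[:2].round(4).tolist() for q in r])
print(tri([ray(w,b[0][0],True),ray(s,[383.1,249.6])]),tri([ray(w,b[0][0],True),ray(t,[274.2,244.4])]))
wd=blobs(w,(5,60,60),(22,255,255),(280,60,390,260),200)
print([(x[1],cv2.boundingRect(x[2])) for x in wd])
r=np.array(cv2.boxPoints(cv2.minAreaRect(np.vstack([x[2] for x in wd]))))
P=np.array([plane(w,q,.038,True)[:2] for q in r]);print(r,P.round(4),P.mean(0))
E
```

```text
[334.84451068 211.77595628] 335.5 (331, 190, 9, 45) ((335.0, 212.0), (44.0, 8.0), 90.0)
0.083 [[0.5388, 0.1556], [0.5448, 0.1574], [0.5558, 0.1229], [0.5496, 0.121]]
0.06 [[0.54, 0.1518], [0.5465, 0.1539], [0.5583, 0.1166], [0.5516, 0.1146]]
0.038 [[0.5412, 0.1483], [0.5482, 0.1505], [0.5608, 0.1106], [0.5536, 0.1084]]
(array([0.54806543, 0.13243246, 0.06211715]), [np.float64(2.69), np.float64(2.69)]) (array([0.54924232, 0.13251175, 0.04996613]), [np.float64(0.45), np.float64(0.45)])
[(11225.0, (300, 73, 69, 175))]
[[299.99997   72.999985]
 [367.99997   72.999985]
 [367.99997  246.99995 ]
 [299.99997  246.99995 ]] [[0.4834 0.2419]
 [0.5408 0.26  ]
 [0.5911 0.1065]
 [0.5293 0.0874]] [0.53617758 0.17394126]
```

```bash
python3 - <<'E'
import pickle;from h import *
from plant import manip
manip.grab_frame('wrist');manip.grab_frame('wrist')
w=manip.grab_frame('wrist');pickle.dump(w,open('w2.pkl','wb'));st=manip.state();print(st['tool_pos'],st['joint_vel'].round(3))
s=pickle.load(open('f0.pkl','rb'))['scene']
b=blobs(w,(100,110,30),(125,255,255),(300,150,375,260))
c=b[0][0];r=cv2.minAreaRect(b[0][2]);print(c,r, tri([ray(w,c,True),ray(s,[383.1,249.6])]),plane(w,c,.075,True))
wd=blobs(w,(5,60,60),(22,255,255),(280,60,390,270),200)
r=np.array(cv2.boxPoints(cv2.minAreaRect(np.vstack([x[2] for x in wd]))))
P=np.array([plane(w,q,.038,True)[:2] for q in r]);print(r.round(1),P.round(4),P.mean(0))
print(w['R'],-w['R'].T@w['t'])
p=w['R']@st['tool_pos']+w['t'];print(p)
E
```

```text
[0.54366801 0.13113968 0.21456944] [-0.036 -0.022  0.016 -0.002  0.002  0.   ]
[332.29924615 215.50803015] ((332.5, 215.5), (49.0, 11.0), 90.0) (array([0.54706344, 0.13066999, 0.0621193 ]), [np.float64(0.76), np.float64(0.76)]) [0.54624371 0.13436268 0.075     ]
[[299. 249.]
 [299.  77.]
 [367.  77.]
 [367. 249.]] [[0.5288 0.0852]
 [0.483  0.238 ]
 [0.5403 0.2561]
 [0.5905 0.1046]] [0.53564344 0.17097929]
[[ 0.95405867  0.2996155  -0.00161287]
 [ 0.28777311 -0.91482394  0.28334397]
 [ 0.08341876 -0.27079091 -0.95901699]] [0.52307949 0.20219364 0.37229959]
[-0.00139182  0.0262348   0.17222412]
```

Request:
move_arm --pt "-0.1 0.3 0 0 0 0 1" --pt "0 0 1.5 0 0 0 1" --pt "0 0 1.5 0 0 0 1" --pt "0 0 1.5 0 0 0 1" --pt "0 0 1.5 0 0 0 1" --pt "0 0 1.5 0 0 0 1" --pt "0 0 1.5 0 0 0 1" --pt "0 0 1.5 0 0 0 1" --pt "0 0 0 0 0 0 1" --pt "0 0 0 0 0 0 1" --pt "0 0 0 0 0 0 1" --pt "0 0 0 0 0 0 1"

```text
time: 4.02
tool_pos: [0.5482, 0.13, 0.1119]
tool_rot: [0.001, 0.594, 0.805, 0.001]
contact_force: [-0.5, 0.4, -0.1]
gripper_width: 1.001
grasp_force: 0.0
```

```bash
python3 - <<'E'
import pickle;from h import *
from plant import manip
w=manip.grab_frame('wrist');pickle.dump(w,open('w3.pkl','wb'));st=manip.state();print(st['tool_pos'],st['tool_rot'].round(4),st['joint_vel'].round(3))
cv2.imwrite('pics/w3.png',w['img'])
b=blobs(w,(100,110,30),(125,255,255),(280,150,400,400))
w2=pickle.load(open('w2.pkl','rb'))
for x in b[:2]:
  c=x[0];print(c,cv2.minAreaRect(x[2]),plane(w,c,.075,True),tri([ray(w,c,True),ray(w2,[332.3,215.5],True)]))
E
```

```text
[0.54811034 0.13017405 0.11180151] [1.000e-03 5.936e-01 8.048e-01 8.000e-04] [ 0.007  0.002 -0.001 -0.    -0.001  0.   ]
[327.33869454 250.88500201] ((327.5, 250.5), (77.0, 17.0), 90.0) [0.54609202 0.13533658 0.075     ] (array([0.54698804, 0.13224452, 0.06567048]), [np.float64(0.02), np.float64(0.02)])
```

View pics/w3.png

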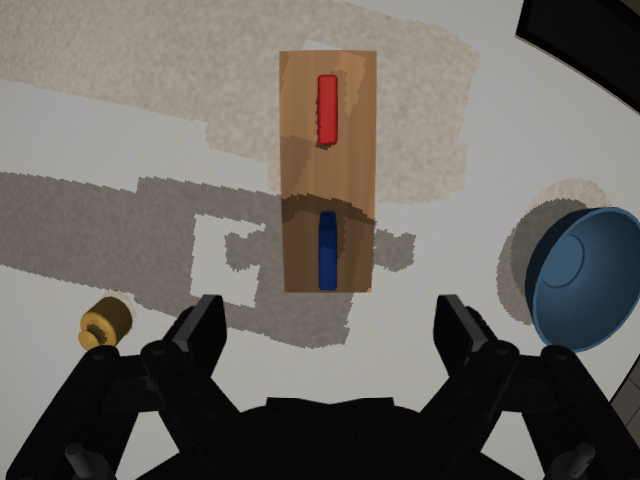

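The picture shows the blue bow from (319,212) to (336,290), centred between the fingertips at x = 226 and 434. The bow lies in line with the image columns.

```bash
python3 - <<'E'
import pickle;from h import *
w=pickle.load(open('w3.pkl','rb'))
a=plane(w,[327.5,290.5],.083,True);b=plane(w,[327.5,211.5],.038,True);print(a,b,(a+b)/2,np.linalg.norm((b-a)[:2]))
T=np.array([.5481,.1302]);q=2*np.arctan2(.8048,.5936);X=np.array([np.cos(q),np.sin(q)]);Y=np.array([np.sin(q),-np.cos(q)])
d=((a+b)/2)[:2]-T;print(np.degrees(q),d@X,d@Y)
E
```

```text
[0.55219537 0.11583091 0.083     ] [0.54201133 0.14853899 0.038     ] [0.54710335 0.13218495 0.0605    ] 0.03425687090663171
107.17691762431282 0.002190752906820088 -0.00036599209610001807
```

Request:
move_arm --pt "0.2 0 0.8 0 0 0 1" --pt "0 0 1 0 0 0 1" --pt "0 0 1 0 0 0 1" --pt "0 0 1 0 0 0 1" --pt "0 0 1 0 0 0 1" --pt "0 0 0 0 0 0 1" --pt "0 0 0 0 0 0 -1" --pt "0 0 0 0 0 0 -1" --pt "0 0 0 0 0 0 -1" --pt "0 0 0 0 0 0 -1" --pt "0 0 0 0 0 0 -1" --pt "0 0 0 0 0 0 -1" --pt "0 0 0 0 0 0 -1" --pt "0 0 0 0 0 0 -1" --pt "0 0 0 0 0 0 -1" --pt "0 0 0 0 0 0 -1" --pt "0 0 0 0 0 0 -1" --pt "0 0 0 0 0 0 -1"

```text
time: 5.57
tool_pos: [0.547, 0.1324, 0.0628]
tool_rot: [0.0, 0.593, 0.805, 0.0]
contact_force: [-0.6, 0.2, 4.5]
gripper_width: 0.084
grasp_force: 59.1
```

Request:
move_arm --pt "0 0 -0.6 0 0 0 -1" --pt "0 0 -1 0 0 0 -1" --pt "0 0 -1 0 0 0 -1" --pt "0 0 -1 0 0 0 -1" --pt "0 0 -1.4 0 0 0 -1" --pt "0 0 -2 0 0 0 -1" --pt "0 0 -2 0 0 0 -1" --pt "0 0 -2 0 0 0 -1" --pt "0 0 -1 0 0 0 -1" --pt "0 0 0 0 0 0 -1" --pt "0 0 0 0 0 0 -1"

```text
time: 6.48
tool_pos: [0.5467, 0.1323, 0.1827]
tool_rot: [0.0, 0.593, 0.805, 0.0]
contact_force: [0.8, -0.9, -1.9]
gripper_width: 0.087
grasp_force: 58.7
```

```bash
python3 - <<'E'
from plant import manip
s=manip.state();print(s['tool_pos'],s['tool_rot'].round(4),s['gripper_width'],s['grasp_force'],s['contact_force'])
import numpy as np
q=2*np.arctan2(s['tool_rot'][2],s['tool_rot'][1]);th=np.radians(9.5)+np.pi/2
d=np.array([.5666,-.2586])-s['tool_pos'][:2]
print('turn az',np.degrees(q-th),'tx,ty after turn cm',100*(d@[np.cos(th),np.sin(th)]),100*(d@[np.sin(th),-np.cos(th)]))
E
```

```text
[0.54673725 0.13234864 0.1827466 ] [4.000e-04 5.934e-01 8.049e-01 4.000e-04] 0.08743844826131819 58.72398989042267 [ 0.79975954 -0.91225316 -1.94426097]
turn az 7.7022539096524625 tx,ty after turn cm -38.88653099342286 -4.493478912793004
```

Request:
move_arm --pt "0 0 0 0 0 3.85 -1" --pt "0 0 0 0 0 3.85 -1" --pt "-2.59 -0.3 0 0 0 0 -1" --pt "-2.59 -0.3 0 0 0 0 -1" --pt "-2.59 -0.3 0 0 0 0 -1" --pt "-2.59 -0.3 0 0 0 0 -1" --pt "-2.59 -0.3 0 0 0 0 -1" --pt "-2.59 -0.3 0 0 0 0 -1" --pt "-2.59 -0.3 0 0 0 0 -1" --pt "-2.59 -0.3 0 0 0 0 -1" --pt "-2.59 -0.3 0 0 0 0 -1" --pt "-2.59 -0.3 0 0 0 0 -1" --pt "-2.59 -0.3 0 0 0 0 -1" --pt "-2.59 -0.3 0 0 0 0 -1" --pt "-2.59 -0.3 0 0 0 0 -1" --pt "-2.59 -0.3 0 0 0 0 -1" --pt "-2.59 -0.3 0 0 0 0 -1" --pt "0 0 0 0 0 0 -1" --pt "0 0 0 0 0 0 -1" --pt "0 0 0 0 0 0 -1"

```text
time: 8.15
tool_pos: [0.5655, -0.2574, 0.1804]
tool_rot: [-0.002, 0.646, 0.763, -0.0]
contact_force: [-0.5, 0.5, -0.7]
gripper_width: 0.086
grasp_force: 58.7
```

```bash
python3 - <<'E'
import pickle;from h import *
from plant import manip
manip.grab_frame('wrist');manip.grab_frame('wrist')
f={n:manip.grab_frame(n) for n in('wrist','scene','top')};s=manip.state();f['st']=s;pickle.dump(f,open('f4.pkl','wb'))
print(s['tool_pos'],s['tool_rot'].round(4),s['joint_vel'].round(3))
cv2.imwrite('pics/w4.png',f['wrist']['img']);cv2.imwrite('pics/s4.png',cv2.resize(f['scene']['img'][190:300,160:310],None,fx=5,fy=5,interpolation=cv2.INTER_CUBIC))
E
```

```text
[ 0.5663467  -0.25725198  0.18208394] [-1.000e-04  6.456e-01  7.637e-01  0.000e+00] [-0.001 -0.001 -0.005 -0.001 -0.001 -0.   ]
```

View pics/w4.png

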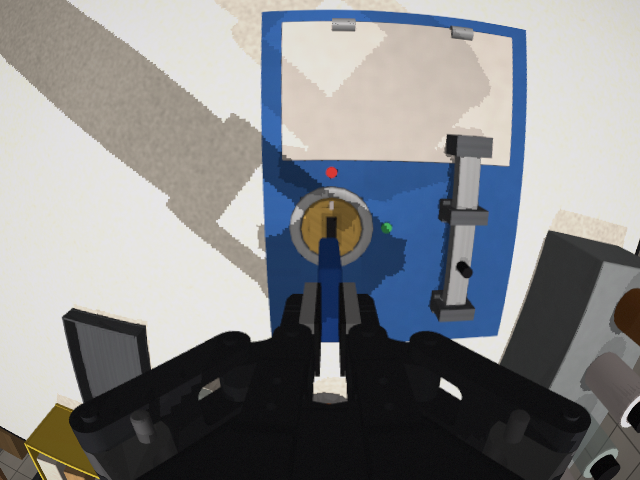

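View pics/s4.png

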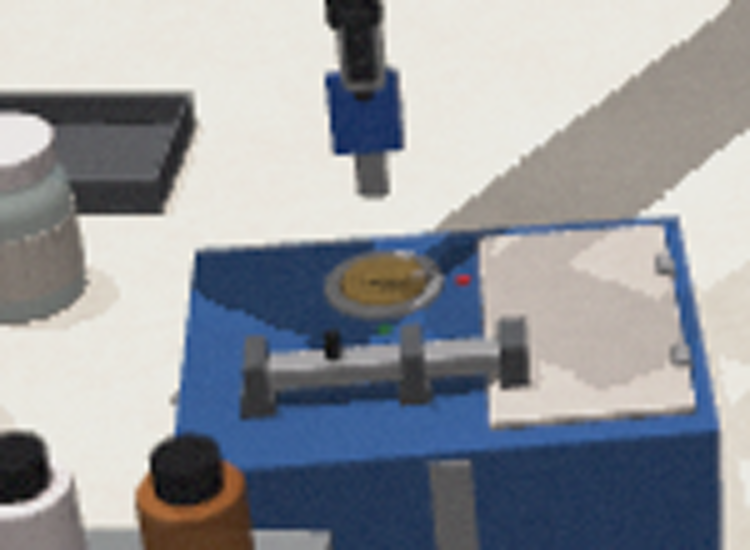

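The wrist view shows the brass disc centred near (331,229), the red dot at (331,173), the green dot at (387,228), and the dark blade tip near (331,217). In the scene crop the blade hangs over the lock, slightly tilted, with its tip near full-frame (234.5,229).

```bash
python3 - <<'E'
import pickle;from h import *
from scipy.optimize import least_squares
f=pickle.load(open('f4.pkl','rb'));w,s,st=f['wrist'],f['scene'],f['st']
q=2*np.arctan2(st['tool_rot'][2],st['tool_rot'][1]);X=np.array([np.cos(q),np.sin(q)]);Y=np.array([np.sin(q),-np.cos(q)])
T=st['tool_pos'][:2];print('yaw y',np.degrees(q)-90)
def loc(p): d=np.asarray(p)[:2]-T;return np.round(1e3*np.array([d@X,d@Y]),2)
b=blobs(w,(12,80,30),(32,255,255),(285,180,380,275),30)
P=np.vstack([x[2].reshape(-1,2) for x in b]);H=cv2.convexHull(P).reshape(-1,2)
H=np.array([h for h in H if h[1]<250],float)
Q=np.array([plane(w,h,.081,True)[:2] for h in H])
r=least_squares(lambda p:np.hypot(*(Q-p[:2]).T)-p[2],[*Q.mean(0),.02],loss='soft_l1',f_scale=5e-4)
print('lock',r.x,loc(r.x),np.abs(r.fun).max(),len(Q))
rd=blobs(w,(0,120,60),(8,255,255),(315,160,345,185),5);g=blobs(w,(50,80,30),(85,255,255),(375,215,400,240),5)
R0=plane(w,rd[0][0],.079,True)[:2];G=plane(w,g[0][0],.079,True)[:2]
for n,p in(('red',R0),('green',G)): d=p-r.x[:2];print(n,loc(p),np.degrees(np.arctan2(d[1],d[0])),np.hypot(*d))
# key
k=blobs(w,(100,110,20),(125,255,255),(315,232,350,290),30);m=np.zeros(w['img'].shape[:2],np.uint8);cv2.drawContours(m,[k[0][2]],-1,1,-1)
for y in range(238,286,6):
  xs=np.nonzero(m[y])[0];print(y,xs.min(),xs.max(),end=' | ')
h=cv2.cvtColor(w['img'],cv2.COLOR_BGR2HSV)
print()
for y in range(208,240,3): print(y,h[y,322:342,2].tolist())
big=np.hstack([cv2.resize(w['img'][185:295,275:395],None,fx=4,fy=4)]);cv2.imwrite('pics/c4.png',big)
E
```

```text
yaw y 9.578705434741323
lock [ 0.56719202 -0.2548784   0.02197417] [2.2  1.23] 0.0009719500955127046 22
red [42.22  1.41] 99.32522146150721 0.040017138573982404
green [ 1.73 41.48] 8.903920217486798 0.04025806098866067
238 326 335 | 244 320 337 | 250 319 338 | 256 319 339 | 262 319 340 | 268 315 349 | 274 315 349 | 280 315 349 | 
208 [139, 140, 141, 141, 138, 139, 140, 154, 168, 170, 170, 144, 102, 103, 102, 103, 103, 103, 104, 103]
211 [144, 143, 141, 140, 140, 142, 144, 144, 143, 143, 124, 106, 107, 107, 108, 106, 104, 104, 104, 104]
214 [115, 117, 116, 116, 116, 116, 117, 116, 115, 117, 105, 94, 95, 95, 95, 94, 96, 97, 97, 100]
217 [113, 113, 116, 102, 77, 48, 49, 48, 48, 49, 47, 47, 44, 37, 56, 90, 96, 96, 95, 99]
220 [98, 114, 116, 105, 73, 25, 25, 24, 22, 23, 22, 19, 15, 25, 50, 90, 94, 93, 94, 99]
223 [109, 109, 111, 101, 71, 24, 23, 24, 22, 22, 24, 25, 24, 29, 51, 94, 95, 95, 94, 97]
226 [111, 108, 109, 98, 68, 24, 24, 25, 24, 25, 24, 25, 23, 29, 56, 91, 95, 96, 97, 102]
229 [114, 113, 113, 102, 72, 26, 22, 23, 24, 23, 24, 23, 23, 37, 74, 114, 117, 105, 95, 99]
232 [114, 114, 111, 98, 69, 24, 24, 22, 24, 23, 26, 22, 22, 36, 71, 113, 116, 116, 122, 132]
235 [120, 117, 114, 101, 71, 24, 23, 24, 24, 23, 24, 22, 22, 34, 69, 110, 114, 114, 117, 127]
238 [63, 64, 64, 65, 63, 61, 61, 63, 61, 61, 62, 61, 60, 57, 57, 101, 116, 117, 116, 123]
```

View pics/c4.png

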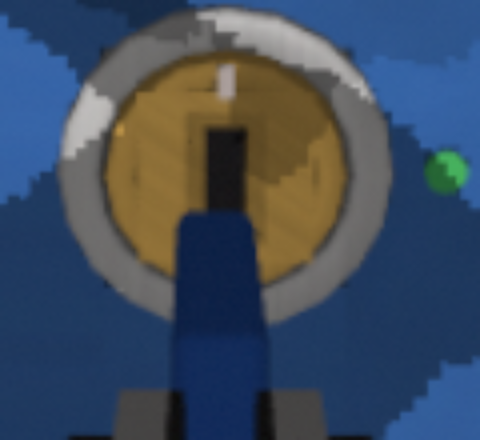

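The crop shows the dark keyway slot at columns 326–336, upper end near row 216. The blue bow's end hides the blade. I'll use the scene view for the key relative to the lock along the slot.

```bash
cat > m.py <<'E'
import pickle,sys;from h import *
def meas(f,lockref=(.5666,-.2586),zk=None):
    w,s,st=f['wrist'],f['scene'],f['st']
    q=2*np.arctan2(st['tool_rot'][2],st['tool_rot'][1]);X=np.array([np.cos(q),np.sin(q),0]);Y=np.array([np.sin(q),-np.cos(q),0]);T=st['tool_pos']
    K=s['mtx']@np.c_[s['R'],s['t']]
    def onp(p,o):  # scene pixel on vertical plane through o normal Y -> (x,z) mm rel TCP
        c,v=ray(s,p);P=c+v*(Y@(o-c))/(Y@v);return np.round(1e3*np.array([(P-T)@X,P[2]]),1)
    b=blobs(s,(100,110,30),(125,255,255),(215,195,255,240),10)
    c=b[0];R=cv2.minAreaRect(c[2]);print('bow scene',c[0].round(1),c[1],R)
    for p in cv2.boxPoints(R): print('  corner',p.round(1),onp(p,T))
    print('  centroid',onp(c[0],T))
    g=cv2.cvtColor(s['img'],cv2.COLOR_BGR2GRAY)
    u,v=c[0].astype(int)
    for y in range(v+3,v+20,1): print(y,g[y,u-7:u+9].tolist())
    return onp
if __name__=='__main__':
    f=pickle.load(open(sys.argv[1],'rb'));onp=meas(f);T=f['st']['tool_pos']
    b=blobs(f['scene'],(12,80,60),(32,255,255),(220,232,258,260),10)
    if b: print('lock scene',b[0][0],b[0][1],plane(f['scene'],b[0][0],.081),onp(b[0][0],np.array([.5666,-.2586,.081])))
E
python3 m.py f4.pkl
```

```text
bow scene [232.3 213.5] 143.5 ((232.0, 212.5), (15.0, 14.0), 90.0)
  corner [225. 205.] [-18.3 202. ]
  corner [239. 205.] [ 15.9 199.6]
  corner [239. 220.] [ 12.4 156.6]
  corner [225. 220.] [-22.4 159.3]
  centroid [ -2.6 176.7]
216 [224, 86, 50, 46, 47, 49, 52, 49, 47, 49, 47, 51, 48, 54, 46, 110]
217 [225, 130, 49, 49, 50, 49, 50, 51, 55, 55, 51, 53, 48, 51, 49, 108]
218 [225, 137, 51, 49, 50, 49, 47, 52, 55, 52, 53, 49, 48, 52, 46, 107]
219 [225, 137, 48, 46, 47, 51, 48, 56, 50, 50, 50, 47, 50, 51, 48, 108]
220 [228, 171, 52, 50, 59, 88, 58, 57, 54, 64, 63, 73, 138, 175, 184, 222]
221 [229, 227, 219, 221, 218, 182, 79, 80, 80, 82, 82, 95, 169, 227, 228, 231]
222 [231, 232, 232, 231, 231, 222, 81, 82, 84, 82, 86, 97, 174, 232, 231, 231]
223 [230, 231, 231, 229, 229, 224, 85, 87, 85, 84, 82, 99, 177, 230, 231, 232]
224 [232, 232, 231, 230, 230, 222, 113, 87, 86, 85, 83, 92, 153, 232, 231, 231]
225 [232, 233, 233, 231, 231, 226, 119, 83, 84, 83, 81, 89, 145, 231, 232, 230]
226 [232, 231, 231, 229, 231, 228, 149, 85, 85, 83, 83, 84, 124, 233, 231, 232]
227 [232, 231, 232, 230, 230, 226, 157, 87, 82, 83, 87, 84, 122, 232, 233, 232]
228 [231, 231, 232, 231, 231, 228, 158, 86, 84, 85, 88, 83, 120, 232, 230, 231]
229 [232, 232, 231, 232, 232, 231, 224, 186, 148, 148, 147, 155, 223, 233, 232, 232]
230 [233, 232, 233, 233, 232, 232, 231, 228, 226, 227, 225, 227, 232, 230, 233, 233]
231 [232, 233, 234, 232, 230, 232, 232, 233, 233, 232, 233, 233, 233, 232, 233, 232]
232 [231, 231, 231, 231, 231, 231, 232, 233, 231, 232, 233, 232, 232, 232, 231, 232]
lock scene [235.87835703 245.79936809] 105.5 [ 0.56873247 -0.25872602  0.081     ] [-2.  79.7]
```

```bash
python3 - <<'E' | tail -12
from m import *
f=pickle.load(open('f4.pkl','rb'));onp=meas(f);T=f['st']['tool_pos'];print(T)
for p in [(232.9,214),(233.07,218),(233.6,222),(234.1,227),(234.1,229.3)]: print(p,onp(p,T))
E
```

```text
227 [232, 231, 232, 230, 230, 226, 157, 87, 82, 83, 87, 84, 122, 232, 233, 232]
228 [231, 231, 232, 231, 231, 228, 158, 86, 84, 85, 88, 83, 120, 232, 230, 231]
229 [232, 232, 231, 232, 232, 231, 224, 186, 148, 148, 147, 155, 223, 233, 232, 232]
230 [233, 232, 233, 233, 232, 232, 231, 228, 226, 227, 225, 227, 232, 230, 233, 233]
231 [232, 233, 234, 232, 230, 232, 232, 233, 233, 232, 233, 233, 233, 232, 233, 232]
232 [231, 231, 231, 231, 231, 231, 232, 233, 231, 232, 233, 232, 232, 232, 231, 232]
[ 0.5663467  -0.25725198  0.18208394]
(232.9, 214) [ -1.3 175.1]
(233.07, 218) [ -1.9 163.6]
(233.6, 222) [ -1.6 151.8]
(234.1, 227) [ -1.6 137. ]
(234.1, 229.3) [ -2.2 130.2]
```

Request:
move_arm --pt "0 0 1 0 0 0 -1" --pt "0 0 1 0 0 0 -1" --pt "0 0 1 0 0 0 -1" --pt "0 0 1 0 0 0 -1" --pt "0 0 0 0 0 0 -1" --pt "0 0 0 0 0 0 -1" --pt "0 0 0 0 0 0 -1" --pt "0 0 0 0 0 0 -1"

```text
time: 9.07
tool_pos: [0.5667, -0.2586, 0.1429]
tool_rot: [0.001, 0.646, 0.763, 0.0]
contact_force: [0.1, 0.1, -0.2]
gripper_width: 0.087
grasp_force: 58.7
```

```bash
python3 - <<'E'
import pickle;from h import *
from plant import manip
f={n:manip.grab_frame(n) for n in('wrist','scene')};s=manip.state();f['st']=s;pickle.dump(f,open('f5.pkl','wb'))
print(s['tool_pos'],s['tool_rot'].round(4),s['joint_vel'].round(3))
a=cv2.resize(f['wrist']['img'][170:290,270:390],(580,580),interpolation=cv2.INTER_NEAREST);cv2.imwrite('pics/w5.png',a)
w,st=f['wrist'],s
q=2*np.arctan2(st['tool_rot'][2],st['tool_rot'][1]);X=np.array([np.cos(q),np.sin(q)]);Y=np.array([np.sin(q),-np.cos(q)]);T=st['tool_pos'][:2]
def loc(p): d=np.asarray(p)[:2]-T;return np.round(1e3*np.array([d@X,d@Y]),2)
rd=blobs(w,(0,120,60),(8,255,255),(300,130,360,230),5);g=blobs(w,(50,80,30),(85,255,255),(360,190,440,260),5)
for n,b in(('r',rd),('g',g)): print(n,b[0][0],loc(plane(w,b[0][0],.079,True)))
k=blobs(w,(100,110,20),(125,255,255),(300,232,360,285),30);print(cv2.boundingRect(k[0][2]))
for y in (240,242,244,248,252,256,260,264):
  h=cv2.cvtColor(w['img'],cv2.COLOR_BGR2HSV)[y,312:348];print(y,h[:,2].tolist())
m5=f['wrist']
for p in((328.7,239),(328.5,244)):
  f4=pickle.load(open('f4.pkl','rb'));t4=f4['st'];T=t4['tool_pos'][:2];print('f4 bow',p,loc(plane(f4['wrist'],p,.158,True)))
E
```

```text
[ 0.56674946 -0.25856454  0.14308648] [7.000e-04 6.461e-01 7.632e-01 1.000e-04] [ 0.001 -0.003  0.002  0.001  0.002 -0.002]
r [330.21978022 176.42857143] [43.5   1.08]
g [393.61788618 240.44552846] [ 3.28 41.14]
(318, 237, 24, 48)
240 [145, 147, 146, 148, 147, 148, 136, 98, 68, 71, 73, 73, 73, 73, 72, 72, 72, 73, 73, 72, 72, 73, 72, 71, 69, 61, 83, 96, 99, 100, 106, 109, 109, 109, 109, 108]
242 [146, 145, 145, 146, 146, 147, 114, 65, 70, 72, 73, 72, 72, 74, 72, 73, 72, 72, 73, 73, 73, 73, 73, 72, 69, 70, 55, 83, 98, 101, 106, 112, 111, 111, 111, 109]
244 [151, 149, 147, 145, 145, 144, 111, 64, 72, 72, 73, 74, 73, 73, 73, 72, 71, 72, 73, 72, 74, 73, 73, 72, 72, 71, 56, 86, 100, 101, 103, 108, 110, 110, 110, 111]
248 [146, 147, 148, 151, 150, 151, 105, 66, 71, 71, 73, 73, 73, 73, 73, 73, 73, 73, 73, 72, 72, 72, 73, 73, 71, 70, 69, 75, 96, 100, 105, 110, 111, 111, 111, 109]
252 [145, 145, 145, 145, 145, 144, 100, 67, 72, 71, 73, 72, 72, 73, 72, 73, 73, 73, 73, 73, 73, 73, 72, 73, 72, 71, 70, 58, 75, 95, 101, 105, 105, 107, 107, 109]
256 [148, 148, 148, 147, 146, 145, 96, 69, 70, 72, 73, 73, 73, 73, 71, 73, 73, 73, 74, 73, 73, 73, 74, 72, 73, 71, 71, 68, 69, 100, 105, 109, 138, 139, 138, 138]
260 [146, 146, 145, 145, 146, 135, 88, 69, 72, 72, 73, 74, 74, 73, 74, 73, 73, 72, 73, 72, 73, 72, 73, 73, 72, 73, 72, 69, 62, 92, 123, 128, 141, 144, 145, 145]
264 [149, 149, 148, 147, 146, 124, 76, 69, 72, 71, 73, 73, 74, 73, 73, 74, 74, 74, 74, 74, 74, 73, 73, 73, 74, 73, 73, 72, 67, 96, 146, 146, 145, 144, 141, 141]
f4 bow (328.7, 239) [17.25 -0.13]
f4 bow (328.5, 244) [14.57 -0.23]
```

View pics/w5.png

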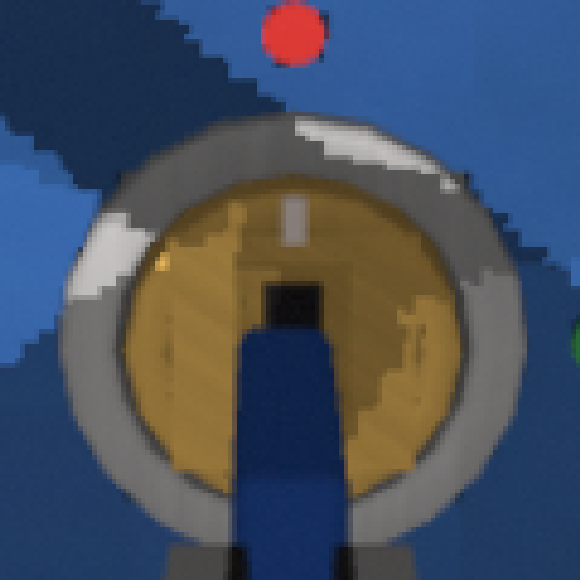

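The wrist crop shows the slot's visible upper end just beyond the bow end. Slot and bow are close to aligned, with the slot about 1 mm to tool +y. I'll refine the offset along the slot.

```bash
python3 - <<'E'
from h import *;import pickle
f=pickle.load(open('f5.pkl','rb'));w,s,st=f['wrist'],f['scene'],f['st']
q=2*np.arctan2(st['tool_rot'][2],st['tool_rot'][1]);X=np.array([np.cos(q),np.sin(q)]);Y=np.array([np.sin(q),-np.cos(q)]);T=st['tool_pos'][:2]
def loc(p): d=np.asarray(p)[:2]-T;return np.round(1e3*np.array([d@X,d@Y]),2)
def cen(f,lo,hi,box):
    h=cv2.cvtColor(f['img'],cv2.COLOR_BGR2HSV);x0,y0,x1,y1=box;m=cv2.inRange(h,lo,hi)[y0:y1,x0:x1];v,u=np.nonzero(m);return np.array([u.mean()+x0,v.mean()+y0]),len(u)
s0=pickle.load(open('f0.pkl','rb'))['scene']; s4=pickle.load(open('f4.pkl','rb'))['scene']
for n,S in(('f0',s0),('f4',s4),('f5',s)):
  for c,lo,hi in(('red',(0,90,60),(9,255,255)),('red2',(170,90,60),(180,255,255)),('green',(45,60,30),(90,255,255))):
    try:
        p,k=cen(S,lo,hi,(225,240,262,262));print(n,c,p.round(2),k,loc(plane(S,p,.079)))
    except Exception as e: print(n,c,'none')
  b=blobs(S,(10,70,30),(34,255,255),(220,232,258,262),3);P=cv2.convexHull(np.vstack([x[2] for x in b]));e=cv2.fitEllipse(P.astype(np.float32));print(n,'brass',e,cv2.boundingRect(P),loc(plane(S,e[0],.081)))
g=cv2.cvtColor(s['img'],cv2.COLOR_BGR2GRAY)
for y in range(226,252): print(y,g[y,222:252].tolist())
gw=cv2.cvtColor(w['img'],cv2.COLOR_BGR2HSV)
print('wcol',gw[225:245,330,2].tolist())
for p in ((329.6,236.5),(329.6,237.5)): print('bow end w',loc(plane(w,p,.1185,True)))
for r in(228.,): pass
sl=gw[229:234,318:342,2].tolist();print(sl)
E
```

```text
f0 red [252. 246.] 1 [41.08  5.48]
f0 red2 [252.67 245.33] 3 [42.91  2.48]
f0 green [236.5 255.5] 4 [ 0.8  44.73]
f0 brass ((236.0694580078125, 245.7145538330078), (9.71791934967041, 16.416357040405273), 84.80181121826172) (228, 241, 17, 10) [0.01 1.59]
f4 red [nan nan] 0 [nan nan]
f4 red2 [252.5 245.5] 4 [42.45  3.23]
f4 green [236.5 255.5] 4 [ 0.8  44.73]
f4 brass ((236.03627014160156, 245.84274291992188), (9.792688369750977, 16.538721084594727), 85.84769439697266) (228, 241, 17, 10) [-0.08  2.19]
f5 red [nan nan] 0 [nan nan]
f5 red2 [252.5 245.5] 4 [42.45  3.23]
f5 green [236.5 255.5] 4 [ 0.8  44.73]
f5 brass ((236.09173583984375, 245.9143524169922), (9.591619491577148, 16.566627502441406), 84.96195220947266) (228, 242, 17, 9) [0.06 2.56]
226 [232, 232, 231, 227, 136, 49, 48, 52, 52, 48, 49, 49, 45, 50, 51, 51, 47, 49, 92, 207, 230, 231, 232, 233, 232, 232, 231, 232, 231, 233]
227 [231, 231, 230, 229, 176, 50, 48, 49, 49, 48, 47, 51, 51, 49, 53, 48, 48, 50, 88, 201, 232, 233, 232, 233, 232, 232, 232, 232, 231, 232]
228 [232, 231, 231, 229, 218, 43, 47, 51, 51, 46, 49, 53, 52, 49, 
[... 3276 characters left out ...]
14, 18, 14, 38, 63, 72, 73, 72, 73, 73, 73]
bow end w [17.86  0.69]
bow end w [17.32  0.69]
[[136, 121, 116, 117, 118, 120, 78, 42, 33, 32, 22, 23, 23, 24, 23, 22, 23, 28, 55, 93, 99, 100, 99, 99], [137, 123, 118, 119, 120, 119, 76, 36, 25, 23, 17, 14, 16, 15, 15, 14, 17, 24, 52, 91, 97, 99, 99, 100], [140, 122, 111, 120, 121, 122, 76, 37, 25, 22, 14, 17, 12, 13, 13, 15, 15, 23, 52, 93, 97, 97, 98, 100], [140, 119, 106, 120, 123, 123, 78, 38, 22, 19, 14, 16, 17, 16, 16, 16, 15, 24, 53, 94, 97, 97, 98, 100], [139, 122, 110, 118, 120, 122, 77, 36, 22, 16, 15, 14, 15, 15, 12, 14, 15, 25, 53, 95, 98, 98, 96, 98]]<stdin>:6: RuntimeWarning: Mean of empty slice.
  ret = ret.dtype.type(ret / rcount)
```

Request:
move_arm --pt "0.33 0.1 0 0 0 0 -1" --pt "0 0 0 0 0 0 -1" --pt "0 0 0.3 0 0 0 -1" --pt "0 0 0.3 0 0 0 -1" --pt "0 0 0.3 0 0 0 -1" --pt "0 0 0.3 0 0 0 -1" --pt "0 0 0.2 0 0 0 -1" --pt "0 0 0 0 0 0 -1" --pt "0 0 0 0 0 0 -1"

```text
time: 9.92
tool_pos: [0.5666, -0.2549, 0.1279]
tool_rot: [-0.0, 0.646, 0.763, -0.0]
contact_force: [0.1, -0.2, -0.8]
gripper_width: 0.082
grasp_force: 58.7
```

Request:
move_arm --pt "0 0 0.2 0 0 0 -1" --pt "0 0 0.2 0 0 0 -1" --pt "0 0 0.1 0 0 0 -1" --pt "0 0 0 0 0 0 -1" --pt "0 0 0 0 0 0 -1"

```text
time: 10.33
tool_pos: [0.5667, -0.2549, 0.123]
tool_rot: [-0.0, 0.646, 0.763, -0.0]
contact_force: [0.4, -1.3, -1.3]
gripper_width: 0.087
grasp_force: 58.7
```

Request:
move_arm --pt "0 0 0.1 0 0 2 -1" --pt "0 0 0.1 0 0 2 -1" --pt "0 0 0.1 0 0 -4 -1" --pt "0 0 0.1 0 0 -4 -1" --pt "0 0 0.1 0 0 4 -1" --pt "0 0 0.1 0 0 4 -1" --pt "0 0 0 0 0 -4 -1" --pt "0 0 0 0 0 -4 -1" --pt "0 0 0 0 0 4 -1"

```text
time: 11.08
tool_pos: [0.567, -0.255, 0.1177]
tool_rot: [0.0, 0.646, 0.764, 0.0]
contact_force: [1.0, -0.8, -1.0]
gripper_width: 0.083
grasp_force: 58.8
```

Request:
move_arm --pt "0 0 0.1 0 0 2 -1" --pt "0 0 0.1 0 0 2 -1" --pt "0 0 0.1 0 0 -4 -1" --pt "0 0 0.1 0 0 -4 -1" --pt "0 0 0.1 0 0 4 -1" --pt "0 0 0.1 0 0 4 -1" --pt "0 0 0.1 0 0 -4 -1" --pt "0 0 0.1 0 0 -4 -1" --pt "0 0 0.1 0 0 4 -1" --pt "0 0 0 0 0 0 -1" --pt "0 0 0 0 0 0 -1"

```text
time: 12.0
tool_pos: [0.5674, -0.2552, 0.1092]
tool_rot: [0.001, 0.646, 0.764, 0.0]
contact_force: [0.5, -0.7, 3.7]
gripper_width: 0.083
grasp_force: 59.2
```

Request:
move_arm --pt "0 0 0.1 0 0 3 -1" --pt "0 0 0.1 0 0 -3 -1" --pt "0 0 0.1 0 0 -3 -1" --pt "0 0 0 0 0 3 -1" --pt "0 0 0 0 0 0 -1" --pt "0 0 0 0 0 0 -1"

```text
time: 12.5
tool_pos: [0.5672, -0.2552, 0.1058]
tool_rot: [0.001, 0.645, 0.764, 0.0]
contact_force: [0.9, -0.5, 2.5]
gripper_width: 0.084
grasp_force: 59.2
```

Request:
move_arm --pt "0 0 0.1 0 0 0 -1" --pt "0 0 0 0 0 0 -1" --pt "0 0 0 0 0 0 -1"

```text
time: 12.75
tool_pos: [0.5675, -0.2552, 0.1057]
tool_rot: [0.001, 0.646, 0.764, 0.0]
contact_force: [-0.1, -0.4, 6.6]
gripper_width: 0.083
grasp_force: 59.6
```

Request:
move_arm --pt "0 0 0.1 0 0 0 -1" --pt "0 0 0 0 0 0 -1" --pt "0 0 0 0 0 0 -1"

```text
time: 13.0
tool_pos: [0.5677, -0.2553, 0.1056]
tool_rot: [0.001, 0.646, 0.764, 0.0]
contact_force: [-1.8, 0.8, 9.9]
gripper_width: 0.083
grasp_force: 60.1
```

```bash
python3 - <<'E'
import cv2,numpy as np
from plant import manip
s=manip.grab_frame('scene')['img'];w=manip.grab_frame('wrist')['img']
cv2.imwrite('pics/s6.png',np.hstack([cv2.resize(s[215:265,210:270],(480,400),interpolation=cv2.INTER_CUBIC),cv2.resize(w[200:300,290:370],(320,400))]))
E
```

```text
(no output)
```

View pics/s6.png

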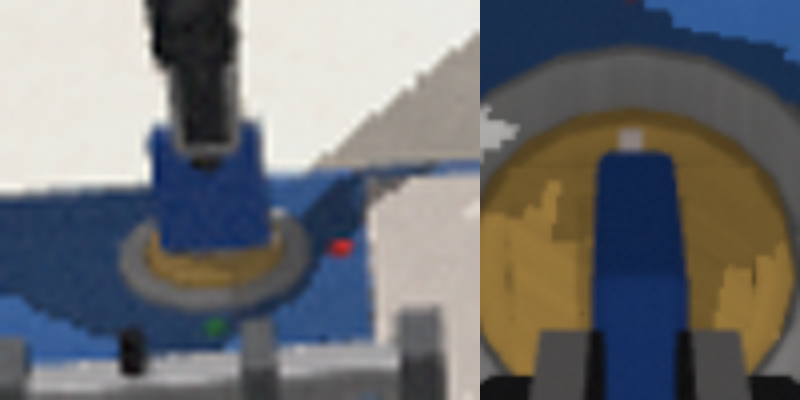

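The crops show the bow seated on the brass face with no blade visible, so the key is home. Now turn it clockwise.

Request:
move_arm --pt "0 0 0 0 0 4 -1" --pt "0 0 0 0 0 4 -1" --pt "0 0 0 0 0 4 -1" --pt "0 0 0 0 0 4 -1" --pt "0 0 0 0 0 4 -1" --pt "0 0 0 0 0 4 -1" --pt "0 0 0 0 0 4 -1" --pt "0 0 0 0 0 4 -1" --pt "0 0 0 0 0 0 -1"

```text
time: 13.85
tool_pos: [0.5682, -0.2557, 0.1057]
tool_rot: [0.002, 0.832, 0.555, 0.001]
contact_force: [0.3, -1.0, 8.4]
gripper_width: 0.081
grasp_force: 59.9
```

Request:
move_arm --pt "0 0 0 0 0 4 -1" --pt "0 0 0 0 0 4 -1" --pt "0 0 0 0 0 4 -1" --pt "0 0 0 0 0 4 -1" --pt "0 0 0 0 0 4 -1" --pt "0 0 0 0 0 4 -1" --pt "0 0 0 0 0 4 -1" --pt "0 0 0 0 0 4 -1" --pt "0 0 0 0 0 0 -1"

```text
time: 14.6
tool_pos: [0.5683, -0.2561, 0.1057]
tool_rot: [0.002, 0.952, 0.305, 0.001]
contact_force: [0.3, -1.4, 8.2]
gripper_width: 0.084
grasp_force: 59.8
```

Request:
move_arm --pt "0 0 0 0 0 4 -1" --pt "0 0 0 0 0 4 -1" --pt "0 0 0 0 0 4 -1" --pt "0 0 0 0 0 4 -1" --pt "0 0 0 0 0 4 -1" --pt "0 0 0 0 0 4 -1" --pt "0 0 0 0 0 4 -1" --pt "0 0 0 0 0 2 -1" --pt "0 0 0 0 0 0 -1" --pt "0 0 0 0 0 0 -1" --pt "0 0 0 0 0 0 -1"

```text
time: 15.52
tool_pos: [0.5685, -0.2565, 0.1057]
tool_rot: [0.002, 0.999, 0.049, 0.002]
contact_force: [1.8, -2.0, 7.1]
gripper_width: 0.09
grasp_force: 59.7
```

```bash
python3 - <<'E'
import cv2,numpy as np
from plant import manip
t=manip.state();print(t['tool_pos'],t['tool_rot'].round(4),t['contact_force'],t['ft_torque'],t['joint_vel'].round(3),np.degrees(2*np.arctan2(t['tool_rot'][2],t['tool_rot'][1])))
s=manip.grab_frame('scene')['img'];w=manip.grab_frame('wrist')['img']
cv2.imwrite('pics/s7.png',np.hstack([cv2.resize(s[215:275,200:275],(500,400),interpolation=cv2.INTER_CUBIC),cv2.resize(w[200:300,290:365],(300,400))]))
E
```

```text
[ 0.56847858 -0.25650064  0.10570108] [0.0021 0.9988 0.0488 0.0021] [ 1.82318662 -2.00978547  7.0508271 ] [-0.52729059 -0.29959177  0.11178765] [-0.     0.001  0.001  0.    -0.001  0.   ] 5.59361576685938
```

View pics/s7.png

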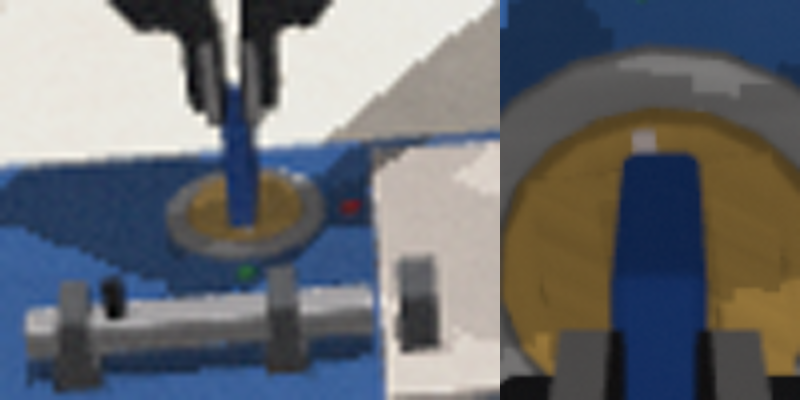

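The crops show the key and the white mark turned onto the green side, the bow still seated, and the bolt clear of the keeper.

```bash
python3 -c "
from plant import manip
print(manip.job_done())"
```

```text
the job is handed in; nothing more can be done
None
```

The blue key is fully home in the lock and held about 94° clockwise by the hand. The last picture showed the bolt clear of the keeper, and I handed the job in at about 15.6 s; no verdict came back.

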